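# Scrub and rinse a tall glass at the kitchen wash station

## Task

The tall straight glass standing upside down on the wooden tray is cloudy. Keep it upside down and scrub its inside on the standing brush with three full strokes, bringing the glass down each time until the brush is at its bottom, and then press it squarely down on the glass rinser until the star is fully depressed, keeping it there for about two seconds. Stand it upside down on the drying mat, clear of the short glass there, set down rather than dropped, and leave everything else where it is.

Things in the scene. Friction and masses are not known exactly. Their poses are not given: they have to be found in the camera images.
- glass: Tall straight clear glass, upside down: 60 mm outer diameter, 130 mm tall, wall 3 mm, closed bottom (now on top) 9 mm thick, so the inside is 54 mm wide and 121 mm deep. About 0.28 kg (0.2 to 0.4). Origin: centre of its open mouth, which is its lowest plane; z points up towards its closed end. It stands on the wooden tray (tray floor 8 mm above the worktop).
- serving_tray: Pale wooden serving tray, fixed, 230 x 220 mm, floor 8 mm high, rim 20 mm high. Origin: centre of its underside on the worktop. It holds the tall glass, the travel mug and the jar in any arrangement; it may be on the robot's left or right.
- travel_mug: Steel travel mug with a black lid, 74 mm diameter at the top, 150 mm tall, on the wooden tray. Origin: centre of its underside. To be left alone.
- jar: Amber glass storage jar with wooden lid, 72 mm diameter, 120 mm tall, on the wooden tray. Origin: centre of its underside. To be left alone.
- wash_tray: Slotted stainless drip tray, fixed, 170 x 345 mm, its top 20 mm above the worktop; its y axis runs along its length. Origin: centre of its underside. On it stand, in any order along its length, the rinser, the brush and the soap dispenser.
- brush: Glass-washing brush, fixed upright on a rubber suction foot (72 mm diameter, 16 mm high). Hard white core 16 mm diameter with a round tip; pale bristles 49 mm diameter, soft, offering no resistance, from 30 to 136 mm height. Origin: centre of the foot's underside, on the drip tray's top.
- brush_tip (a point): Tip of the brush's core, on its axis, 145 mm above the drip tray's top (165 mm above the worktop). With the glass fully over the brush the tip meets the inside of the glass's bottom while the mouth is 24 mm above the drip tray.
- rinser: Glass rinser, fixed: a round steel dish, 110 mm outer diameter, rim 26 mm high, inside 102 mm wide, with a black six-armed sprung star in the middle. Origin: centre of the dish's underside, on the drip tray's top.
- star_top (a point): Centre of the flat top of the rinser's black star (84 mm across); at rest it is 36 mm above the drip tray's top (56 mm above the worktop). It moves with the star.
- star (a joint): Travel of the rinser's star, straight down: 0 at rest, 0.010 m fully depressed. Sprung: starts to move at about 4 N, takes about 12 N fully down, and springs back when released.
- soap: White ceramic pump soap dispenser: body 60 mm diameter up to 145 mm, narrowing to a steel neck and pump 28 mm wide or less, 235 mm tall in all (255 mm above the worktop); its spout, at the top, reaches 38 mm from the axis towards the dispenser's -x. Loose, standing on the drip tray. Origin: centre of its underside. To be left alone.
- mat: Dark ribbed rubber drying mat, fixed, 230 (its x) x 220 mm (its y), 6 mm thick. Origin: centre of its underside. It lies on the robot's other side from the wooden tray.
- short_glass: Short wide clear glass, upside down on the drying mat: 80 mm diameter, 80 mm tall. Origin: centre of its mouth (its lowest plane). To be left alone.

How it is judged:
By the outcome, as a careful person would: the job done as asked, in the order asked, and still so for the second after the job is handed in, with the robot touching nothing.
It also fails if it takes over 69 s, if anything falls off the work surface, if the arm or the gripper's body presses on something with over 40 N, if the wrist force passes 120 N, or if a joint passes its speed limit or range.

## Robot

A 7-joint arm with a two-finger parallel gripper is mounted at the origin on the work surface. World frame = base frame: x ahead of the robot, y to its left, z up, the work surface at z = 0. Lengths are in m, angles in rad, forces in N, time in s.
With the tool pointing down it reaches from about 0.4 to 0.85 m from the base axis. Payload 6.9 kg.
Tool frame: the origin (TCP) lies at the very end of the fingers, on their centre line; the grasp point (between the pads) lies 19 mm behind it; z points along the fingers, y is the line along which they close (so a half turn about z gives the same grasp; the last joint's range is limited). The gripper opens to 85 mm and grips with 20 to 120 N. Pads are 22 mm wide; open, the fingers measure 114 mm over their backs; the gripper's body (76 mm by 85 mm) begins 54 mm behind the grasp point. The pads swing forward as they close: fully open they stand 13 mm farther back than shut.
Start: joints at [1.339, 0.507, -0.238, 1.5, 0.126, 1.149, -0.155], TCP at [0.207, -0.59, 0.231] pointing down, gripper open.
Joint ranges: [-3.08, 3.08], [-0.24, 2.05], [-1.43, 1.35], [0, 2.5], [-1.52, 4.66], [0.17, 1.96], [-2.89, 2.89]. Speed limits (rad/s): [2.39, 2.39, 3.14, 3.14, 3.14, 3.14, 3.14].

## Interface

Orientations are given as a unit quaternion [w, x, y, z].
In Python, from bench import arm gives the robot as it stands.
- The arm moves only by the tool send_rows, never from a script. Its argument "commands" is a list of rows, each an object with "xyz": the shift along the world's x, y, z as a fraction of full scale, a list of three; "turn": the turn, a rotation vector about the world's x, y, z as a fraction of full scale, a list of three. A call has 1 to 10 rows; each row is the pose to reach, as a shift and turn from the pose commanded when the call began; what a row does not reach only later rows make up. Full scale, the value 1, is 1 m for a shift and pi/2 rad for a turn. A row lasts 1/12 s, in which the tool goes at most 41.7 mm and 7.16 degrees, less where a joint would pass 70% of its speed; a pose out of reach is approached as far as the arm can. A call with a number of a shift or a turn outside -1 to 1 is refused whole. A call with a gripper value outside its range is refused whole. "fingers" is the opening, from -1 (shut) to 1 (fully open), set as the call begins (left out, the last holds). The fingers move at their own pace and stop on an object; "force" is the grip in N (left out, the last holds). Time passes only in rows, so rows that repeat a pose let the fingers close. It gives the time, the measured TCP pose, the force, the opening and the grip force at its end, in the units of the state.
- arm.state(): the state, without advancing time (a new reading comes with each control period).
- arm.get_image(name): name is "side" or "top" or "wrist"; returns a dict with "frame" (384x512x3 uint8, blue, green, red), "intrinsics" (3x3 intrinsics, pixels), "camera_from_world" (4x4, takes a point from world to camera coordinates). Camera axes: x right, y down, z forward; pixel columns grow to the right and rows downward; lengths in m; the calibration is good to about 2 mm. A picture is of the moment at which its call begins. There is no depth.
- arm.sign_off(): hands the job in; it is judged then, once.
The state is a dict: "t": time; "q": joint angles; "dq": joint speeds; "tau": joint torques, N m; "ee_pos": TCP position; "orientation": TCP orientation; "contact_force": force on the tool from outside, world axes, zero at the start; "moment": the same for the moment, N m; "grip_width": opening from 0.0 (shut) to 1.0 (fully open); "finger_force": force on a finger pad.
Only numpy, scipy, OpenCV 4.12 (cv2) and the standard library are available. Lean on these libraries where they do the work, as an engineer would, in place of code of your own. Each camera call takes 0.05 s, during which the arm holds its last target. There are 200 camera calls.

## Working session

There is one attempt and no reset: what is moved stays moved. The work goes in short steps, Python scripts to look and compute and a tool call to move; the robot and the scene stay as the last step left them, time stands still between calls to the robot, and variables do not carry over. Pictures are saved under pics/ and viewed, at most 10 in all, crops included, and the job is handed in when it is done.

Besides the shell and the picture viewer there is one more tool, called after ">>>" in YAML: its name, and indented under it one key for each argument. send_rows: Moves the arm, as the interface text tells. Shift numbers are shares of 1 m and turn numbers shares of pi/2 rad, none past 1 either way. Its arguments: {"type":"object","properties":{"commands":{"type":"array"},"fingers":{"type":"number"},"force":{"type":"number"}},"required":["commands"]}

```bash
mkdir -p pics; cat > h.py <<'E'
import numpy as np, cv2
from bench import arm
def get(n):
    d=arm.get_image(n); return d["frame"],np.array(d["intrinsics"]),np.array(d["camera_from_world"])
def ray(K,T,u,v):
    R,t=T[:3,:3],T[:3,3]; c=-R.T@t; d=R.T@np.linalg.inv(K)@np.array([u,v,1.]); return c,d/np.linalg.norm(d)
def plane(K,T,u,v,z):
    c,d=ray(K,T,u,v); return c+d*(z-c[2])/d[2]
def proj(K,T,p):
    q=K@(T[:3,:3]@np.asarray(p,float)+T[:3,3]); return q[:2]/q[2]
E
python3 - <<'E'
from h import *
for n in("top","side"):
    f,K,T=get(n); cv2.imwrite(f"pics/{n}0.png",f); np.savez(f"{n}0.npz",f=f,K=K,T=T)
    print(n,K.tolist(),(-T[:3,:3].T@T[:3,3]).round(3),T[2,:3].round(3))
s=arm.state();print({k:np.round(v,3).tolist() for k,v in s.items()})
E
```

```text
top [[393.0387911837888, 0.0, 263.48088814292646], [0.0, 393.0387911837888, 193.51829957892488], [0.0, 0.0, 1.0]] [0.354 0.008 1.246] [ 0.147 -0.006 -0.989]
side [[440.6539880224839, 0.0, 254.49955041035028], [0.0, 440.6539880224839, 191.92582495185755], [0.0, 0.0, 1.0]] [-0.166  0.829  0.755] [ 0.548 -0.673 -0.497]
{'t': 0.1, 'q': [1.339, 0.508, -0.238, 1.501, 0.126, 1.149, -0.155], 'dq': [-0.0, -0.002, 0.0, -0.002, 0.001, 0.001, -0.001], 'tau': [-0.006, -62.183, -2.195, -25.021, 0.013, 0.008, -0.0], 'ee_pos': [0.206, -0.589, 0.231], 'orientation': [-0.001, 0.986, 0.168, -0.0], 'contact_force': [-0.616, 0.221, 0.268], 'moment': [-0.04, 0.038, -0.049], 'finger_force': 0.0, 'grip_width': 0.998}
```

View pics/top0.png

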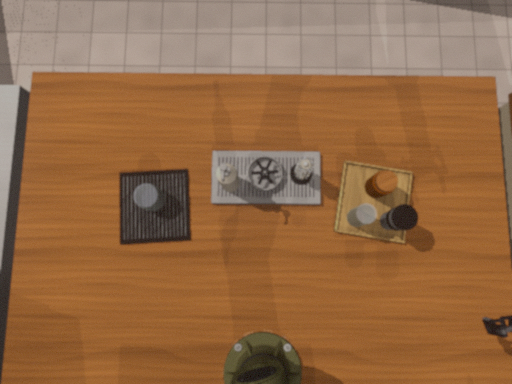

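View pics/side0.png

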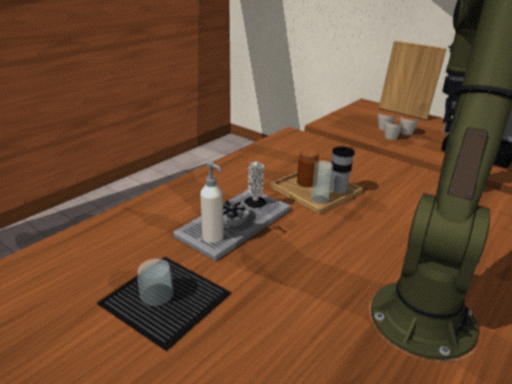

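```bash
python3 - <<'E'
from h import *
a=np.load("top0.npz");b=np.load("side0.npz")
A=cv2.resize(a["f"][145:250,200:420],None,fx=3.6,fy=3.6,interpolation=cv2.INTER_CUBIC)
B=cv2.resize(b["f"][140:250,230:370],None,fx=2,fy=2,interpolation=cv2.INTER_CUBIC)
C=cv2.resize(a["f"][160:250,110:200],None,fx=2.4,fy=2.4,interpolation=cv2.INTER_CUBIC)
o=np.zeros((600,800,3),np.uint8);o[:A.shape[0],:A.shape[1]]=A;o[380:380+B.shape[0],:B.shape[1]]=B;o[380:380+C.shape[0],400:400+C.shape[1]]=C
cv2.imwrite("pics/m1.png",o)
K,T=a["K"],a["T"]
for n,u,v,z in[("glass",366,213,.138),("jar",382,183,.128),("mug",403,217,.158),("rinser",266,174,.046),("star",266,174,.056),("brushtip",302,166,.16),("soap",228,174,.165),("mat",154.5,206,.006),("short",147,195,.086)]:
    print(n,plane(K,T,u,v,z).round(4))
f=a["f"];hsv=cv2.cvtColor(f,cv2.COLOR_BGR2HSV)
def blobs(m,box,name,z):
    x0,y0,x1,y1=box;mm=np.zeros(m.shape,np.uint8);mm[y0:y1,x0:x1]=m[y0:y1,x0:x1]
    cs,_=cv2.findContours(mm,cv2.RETR_EXTERNAL,cv2.CHAIN_APPROX_NONE)
    for c in sorted(cs,key=cv2.contourArea)[::-1][:3]:
        (r)=cv2.minAreaRect(c);print(name,cv2.contourArea(c),np.round(r[0],1),np.round(r[1],1),round(r[2],1),plane(K,T,*r[0],z).round(4)); 
        print("   corners",[plane(K,T,*p,z)[:2].round(3).tolist() for p in cv2.boxPoints(r)])
H,S,V=cv2.split(hsv)
blobs(((S<70)&(V>60)).astype(np.uint8),(200,140,330,215),"wash",.02)
blobs((V<70).astype(np.uint8),(105,155,205,255),"mat",.006)
blobs(((S<90)).astype(np.uint8),(340,160,380,235),"glass",.138)
E
```

```text
glass [ 0.4657 -0.29    0.138 ]
jar [ 0.5543 -0.3417  0.128 ]
mug [ 0.4535 -0.3874  0.158 ]
rinser [ 0.5939 -0.0069  0.046 ]
star [ 0.5919 -0.0067  0.056 ]
brushtip [ 0.5951 -0.107   0.16  ]
soap [0.569 0.101 0.165]
mat [0.4951 0.3451 0.006 ]
short [0.5187 0.3472 0.086 ]
wash 5573.5 [265.5 177.5] [ 53. 109.] 90.0 [ 0.5877 -0.0057  0.02  ]
   corners [[0.672, 0.169], [0.676, -0.18], [0.505, -0.178], [0.501, 0.165]]
mat 4633.5 [154.  206.4] [71.1 68.9] 87.6 [0.4939 0.3467 0.006 ]
   corners [[0.603, 0.467], [0.614, 0.247], [0.388, 0.229], [0.377, 0.443]]
glass 476.0 [361.9 215.3] [21.  29.1] 63.4 [ 0.459  -0.2782  0.138 ]
   corners [[0.467, -0.228], [0.505, -0.303], [0.451, -0.328], [0.414, -0.254]]
```

View pics/m1.png

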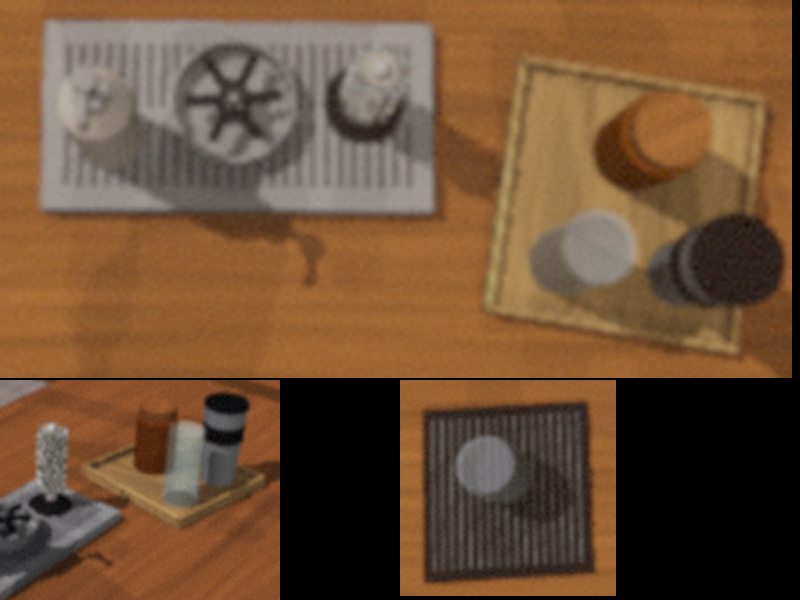

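The crops show the glass's top circle at about (365.7, 213.5) in the top view, with the jar at (386, 180) and the mug at (404, 217). The star is at (264.7, 172.5), the brush tip at (305, 162) and the soap at (226, 173). The short glass is up-left on the mat.

```bash
python3 - <<'E'
from h import *
a=np.load("top0.npz");b=np.load("side0.npz")
K,T=a["K"],a["T"];K2,T2=b["K"],b["T"]
c=lambda u,v:(200+(u+.5)/3.6-.5,145+(v+.5)/3.6-.5)
d=lambda u,v:(110+(u+.5)/2.4-.5,160+(v-380+.5)/2.4-.5)
s=lambda u,v:(230+(u+.5)/2-.5,140+(v-380+.5)/2-.5)
for n,p,z in[("glass",c(598,248),.138),("jar",c(674,132),.128),("mug",c(738,260),.158),("star",c(234,100),.056),("ring",c(238,104),.046),("tip",c(380,62),.16),("foot",c(366,103),.036),("soapbody",c(97,102),.15),("pump",c(92,97),.25),("short",d(487,466),.086)]:
    print(n,plane(K,T,*p,z).round(4))
def tri(p,q):
    c1,d1=ray(K,T,*p);c2,d2=ray(K2,T2,*q)
    r=np.linalg.lstsq(np.c_[d1,-d2],c2-c1,rcond=None)[0];x=c1+d1*r[0];y=c2+d2*r[1];return ((x+y)/2).round(4),np.linalg.norm(x-y).round(4)
print("glass top",tri(c(598,248),s(186,431)),"tip",tri(c(380,62),s(53,427)))
print("side plane glass",plane(K2,T2,*s(186,431),.138).round(4),"bottom",plane(K2,T2,*s(181,495),.008).round(4))
E
```

```text
glass [ 0.4642 -0.2893  0.138 ]
jar [ 0.5594 -0.356   0.128 ]
mug [ 0.4539 -0.392   0.158 ]
star [ 0.5968 -0.0025  0.056 ]
ring [ 0.5954 -0.0061  0.046 ]
tip [ 0.6071 -0.1161  0.16  ]
foot [ 0.5994 -0.1178  0.036 ]
soapbody [0.5749 0.1064 0.15  ]
pump [0.5583 0.1011 0.25  ]
short [ 0.5218 -0.146   0.086 ]
glass top (array([ 0.4656, -0.2899,  0.1336]), np.float64(0.0023)) tip (array([ 0.6051, -0.118 ,  0.158 ]), np.float64(0.0059))
side plane glass [ 0.462  -0.2812  0.138 ] bottom [ 0.4701 -0.3017  0.008 ]
```

>>> send_rows:
  commands:
    - {"xyz":[0.02,0.03,0.02],"turn":[0,0,0.08]}
    - {"xyz":[0.04,0.06,0.04],"turn":[0,0,0.16]}
    - {"xyz":[0.06,0.09,0.06],"turn":[0,0,0.24]}
    - {"xyz":[0.08,0.12,0.08],"turn":[0,0,0.32]}
    - {"xyz":[0.1,0.15,0.08],"turn":[0,0,0.4]}
    - {"xyz":[0.12,0.18,0.08],"turn":[0,0,0.48]}
    - {"xyz":[0.14,0.2,0.08],"turn":[0,0,0.56]}
    - {"xyz":[0.16,0.22,0.08],"turn":[0,0,0.64]}
    - {"xyz":[0.18,0.24,0.08],"turn":[0,0,0.72]}
    - {"xyz":[0.2,0.26,0.08],"turn":[0,0,0.8]}
  fingers: 1
  force: 40

```text
t: 0.93
ee_pos: [0.407, -0.3287, 0.3112]
orientation: [-0.0, 0.699, 0.715, -0.0]
contact_force: [-0.3, -0.7, 0.5]
grip_width: 0.998
finger_force: 0.0
```

>>> send_rows:
  commands:
    - {"xyz":[0.02,0.01,-0.01],"turn":[0,0,0.07]}
    - {"xyz":[0.04,0.03,-0.03],"turn":[0,0,0.14]}
    - {"xyz":[0.058,0.039,-0.05],"turn":[0,0,0.2]}
    - {"xyz":[0.058,0.039,-0.06],"turn":[0,0,0.2]}
    - {"xyz":[0.058,0.039,-0.06],"turn":[0,0,0.2]}

```text
t: 1.35
ee_pos: [0.4637, -0.2898, 0.2486]
orientation: [-0.003, 0.581, 0.814, 0.0]
contact_force: [-0.4, -0.3, 0.1]
grip_width: 1.003
finger_force: 0.0
```

```bash
python3 - <<'E'
from h import *
f,K,T=get("wrist");g,K1,T1=get("top")
o=np.zeros((384,800,3),np.uint8);o[:,:512]=f
o[:288,512:]=cv2.resize(g[150:246,320:416],(288,288),interpolation=cv2.INTER_CUBIC)
cv2.imwrite("pics/w1.png",o);np.savez("w1.npz",f=f,K=K,T=T)
for p in[(.465,-.29,.138),(.465,-.29,.008)]: print(proj(K,T,p).round(1),(K[0,0]*.03/(T[:3,:3]@p+T[:3,3])[2]).round(1))
E
```

```text
[260.7 191.7] 30.9
[260.5 163.4] 21.1
```

View pics/w1.png

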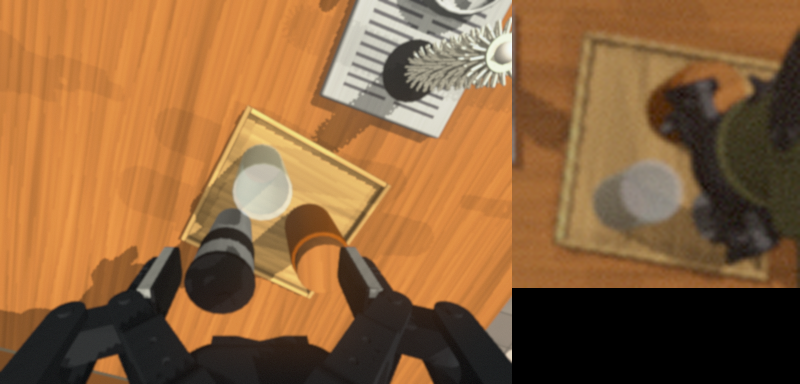

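The wrist view shows the glass top at (262, 191), within 2 px of the prediction (260.7, 191.7). The mug and jar sit clear of the finger line, so I'm descending.

>>> send_rows:
  commands:
    - {"xyz":[0,0,-0.025],"turn":[0,0,0]}
    - {"xyz":[0,0,-0.05],"turn":[0,0,0]}
    - {"xyz":[0.001,0,-0.075],"turn":[0,0,0]}
    - {"xyz":[0.001,0,-0.1],"turn":[0,0,0]}
    - {"xyz":[0.001,0,-0.12],"turn":[0,0,0]}
    - {"xyz":[0.001,0,-0.14],"turn":[0,0,0]}
    - {"xyz":[0.001,0,-0.155],"turn":[0,0,0]}
    - {"xyz":[0.001,0,-0.165],"turn":[0,0,0]}
    - {"xyz":[0.001,0,-0.165],"turn":[0,0,0]}

```text
t: 2.2
ee_pos: [0.4643, -0.2919, 0.0854]
orientation: [-0.001, 0.582, 0.813, -0.001]
contact_force: [0.3, 0.1, 0.7]
grip_width: 0.998
finger_force: 0.0
```

>>> send_rows:
  commands:
    - {"xyz":[0,0,0],"turn":[0,0,0]}
    - {"xyz":[0,0,0],"turn":[0,0,0]}
    - {"xyz":[0,0,0],"turn":[0,0,0]}
    - {"xyz":[0,0,0],"turn":[0,0,0]}
    - {"xyz":[0,0,0],"turn":[0,0,0]}
    - {"xyz":[0,0,0],"turn":[0,0,0]}
    - {"xyz":[0,0,0],"turn":[0,0,0]}
    - {"xyz":[0,0,0],"turn":[0,0,0]}
  fingers: -1
  force: 40

```text
t: 2.87
ee_pos: [0.4664, -0.2915, 0.0878]
orientation: [0.001, 0.581, 0.814, -0.0]
contact_force: [-0.1, -0.5, 6.6]
grip_width: 0.688
finger_force: 42.4
```

```bash
python3 - <<'E'
from h import *
w=np.load("w1.npz");K,T=w["K"],w["T"]
print("foot",plane(K,T,411,71,.036).round(4),"tip",plane(K,T,501,52,.163).round(4),"glass",plane(K,T,262,191,.138).round(4))
s=arm.state();print(s["ee_pos"],s["grip_width"],s["finger_force"],s["contact_force"])
E
```

```text
foot [ 0.5956 -0.1206  0.036 ] tip [ 0.5963 -0.1198  0.163 ] glass [ 0.466  -0.2889  0.138 ]
[ 0.46636972 -0.29146797  0.08782315] 0.6876477742182342 42.40405374672264 [-0.09802051 -0.46341383  6.61767668]
```

>>> send_rows:
  commands:
    - {"xyz":[0,0,0.01],"turn":[0,0,0]}
    - {"xyz":[0,0,0.03],"turn":[0,0,0]}
    - {"xyz":[0,0,0.055],"turn":[0,0,0]}
    - {"xyz":[0,0,0.085],"turn":[0,0,0]}
    - {"xyz":[0,0,0.115],"turn":[0,0,0]}
    - {"xyz":[0,0,0.145],"turn":[0,0,0]}
    - {"xyz":[0,0,0.17],"turn":[0,0,0]}
    - {"xyz":[0,0,0.19],"turn":[0,0,0]}
    - {"xyz":[0,0,0.2],"turn":[0,0,0]}
    - {"xyz":[0,0,0.2],"turn":[0,0,0]}
  force: 70

```text
t: 3.7
ee_pos: [0.4662, -0.2909, 0.2887]
orientation: [0.002, 0.581, 0.814, 0.0]
contact_force: [0.3, -1.1, -3.5]
grip_width: 0.677
finger_force: 75.7
```

>>> send_rows:
  commands:
    - {"xyz":[0.01,0.013,0],"turn":[0,0,0]}
    - {"xyz":[0.027,0.035,0],"turn":[0,0,0]}
    - {"xyz":[0.045,0.06,0],"turn":[0,0,0]}
    - {"xyz":[0.065,0.085,0],"turn":[0,0,0]}
    - {"xyz":[0.085,0.11,0],"turn":[0,0,0]}
    - {"xyz":[0.105,0.135,0],"turn":[0,0,0]}
    - {"xyz":[0.12,0.155,0],"turn":[0,0,0]}
    - {"xyz":[0.128,0.168,0],"turn":[0,0,0]}
    - {"xyz":[0.131,0.172,0],"turn":[0,0,0]}
    - {"xyz":[0.131,0.172,0],"turn":[0,0,0]}

```text
t: 4.53
ee_pos: [0.5963, -0.1174, 0.2847]
orientation: [-0.001, 0.58, 0.815, -0.0]
contact_force: [-0.6, -0.4, -2.0]
grip_width: 0.682
finger_force: 75.8
```

```bash
python3 - <<'E'
from h import *
f,K,T=get("side");g,K1,T1=get("wrist")
o=np.zeros((500,800,3),np.uint8);o[:,:500]=cv2.resize(f[110:235,200:325],(500,500),interpolation=cv2.INTER_CUBIC)
o[:225,500:]=cv2.resize(g,(300,225))
cv2.imwrite("pics/s2.png",o)
s=arm.state();p=s["ee_pos"];print(p,s["orientation"],s["contact_force"],s["grip_width"],s["finger_force"])
E=(lambda q:(np.array(q)-[200,110])*4)
x,y,z=p
for n,q in[("mouth",(x,y,z-.08)),("gtop",(x,y,z+.05)),("tip",(.597,-.119,.165))]:print(n,E(proj(K,T,q)).round(0))
E
```

```text
[ 0.5956646  -0.12027252  0.28527583] [-6.06641759e-04  5.81702979e-01  8.13400508e-01 -9.43441395e-04] [ 0.12630043 -0.22602855 -3.22693251] 0.6824664817119432 75.7560013141483
mouth [234. 159.]
gtop [238.  -7.]
tip [230. 207.]
```

View pics/s2.png

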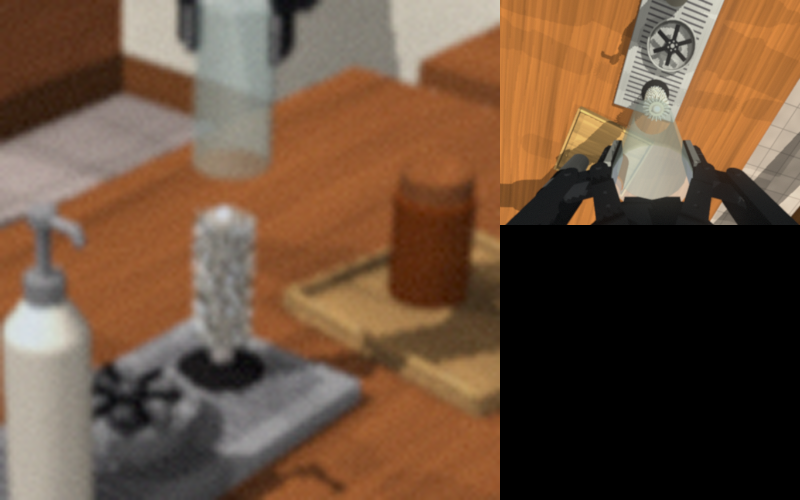

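The side view shows the glass held upright, its mouth at crop (232, 160) and the brush tip below it at (224, 207). They are aligned within about 4 mm, so I start the first stroke and feel for the bottom.

>>> send_rows:
  commands:
    - {"xyz":[0.003,0.002,-0.01],"turn":[0,0,0]}
    - {"xyz":[0.003,0.002,-0.03],"turn":[0,0,0]}
    - {"xyz":[0.003,0.002,-0.055],"turn":[0,0,0]}
    - {"xyz":[0.003,0.002,-0.08],"turn":[0,0,0]}
    - {"xyz":[0.003,0.002,-0.105],"turn":[0,0,0]}
    - {"xyz":[0.003,0.002,-0.125],"turn":[0,0,0]}
    - {"xyz":[0.003,0.002,-0.14],"turn":[0,0,0]}
    - {"xyz":[0.003,0.002,-0.15],"turn":[0,0,0]}
    - {"xyz":[0.003,0.002,-0.154],"turn":[0,0,0]}
    - {"xyz":[0.003,0.002,-0.154],"turn":[0,0,0]}

```text
t: 5.47
ee_pos: [0.5989, -0.1176, 0.1314]
orientation: [-0.001, 0.582, 0.813, -0.0]
contact_force: [-0.9, 0.5, -1.9]
grip_width: 0.682
finger_force: 75.8
```

>>> send_rows:
  commands:
    - {"xyz":[0,0,-0.002],"turn":[0,0,0]}
    - {"xyz":[0,0,-0.004],"turn":[0,0,0]}
    - {"xyz":[0,0,-0.005],"turn":[0,0,0]}
    - {"xyz":[0,0,-0.005],"turn":[0,0,0]}

```text
t: 5.8
ee_pos: [0.5997, -0.1169, 0.1277]
orientation: [0.0, 0.581, 0.814, 0.0]
contact_force: [-0.6, 0.3, -2.7]
grip_width: 0.677
finger_force: 75.8
```

>>> send_rows:
  commands:
    - {"xyz":[0,0,-0.001],"turn":[0,0,0]}
    - {"xyz":[0,0,-0.002],"turn":[0,0,0]}
    - {"xyz":[0,0,-0.003],"turn":[0,0,0]}
    - {"xyz":[0,0,-0.003],"turn":[0,0,0]}

```text
t: 6.13
ee_pos: [0.5994, -0.1169, 0.1241]
orientation: [-0.0, 0.581, 0.814, -0.0]
contact_force: [-0.4, 0.2, -3.2]
grip_width: 0.683
finger_force: 75.8
```

>>> send_rows:
  commands:
    - {"xyz":[0,0,-0.001],"turn":[0,0,0]}
    - {"xyz":[0,0,-0.002],"turn":[0,0,0]}
    - {"xyz":[0,0,-0.003],"turn":[0,0,0]}
    - {"xyz":[0,0,-0.003],"turn":[0,0,0]}

```text
t: 6.47
ee_pos: [0.5997, -0.1169, 0.1233]
orientation: [0.001, 0.581, 0.814, -0.0]
contact_force: [-5.9, -1.4, 13.1]
grip_width: 0.68
finger_force: 77.6
```

Contact with the bottom is clear (about 16 N net). Now I do the second and third strokes to the same depth.

>>> send_rows:
  commands:
    - {"xyz":[0,0,0.015],"turn":[0,0,0]}
    - {"xyz":[0,0,0.04],"turn":[0,0,0]}
    - {"xyz":[0,0,0.07],"turn":[0,0,0]}
    - {"xyz":[0,0,0.1],"turn":[0,0,0]}
    - {"xyz":[0,0,0.13],"turn":[0,0,0]}
    - {"xyz":[0,0,0.15],"turn":[0,0,0]}
    - {"xyz":[0,0,0.16],"turn":[0,0,0]}
    - {"xyz":[0,0,0.16],"turn":[0,0,0]}
    - {"xyz":[0,0,0.15],"turn":[0,0,0]}
    - {"xyz":[0,0,0.13],"turn":[0,0,0]}

```text
t: 7.3
ee_pos: [0.5999, -0.1168, 0.2507]
orientation: [0.001, 0.581, 0.814, 0.0]
contact_force: [0.8, 0.3, -3.4]
grip_width: 0.681
finger_force: 76.1
```

>>> send_rows:
  commands:
    - {"xyz":[0,0,-0.025],"turn":[0,0,0]}
    - {"xyz":[0,0,-0.05],"turn":[0,0,0]}
    - {"xyz":[0,0,-0.075],"turn":[0,0,0]}
    - {"xyz":[0,0,-0.095],"turn":[0,0,0]}
    - {"xyz":[0,0,-0.112],"turn":[0,0,0]}
    - {"xyz":[0,0,-0.122],"turn":[0,0,0]}
    - {"xyz":[0,0,-0.126],"turn":[0,0,0]}
    - {"xyz":[0,0,-0.128],"turn":[0,0,0]}
    - {"xyz":[0,0,-0.13],"turn":[0,0,0]}
    - {"xyz":[0,0,-0.13],"turn":[0,0,0]}

```text
t: 8.13
ee_pos: [0.5975, -0.117, 0.123]
orientation: [-0.001, 0.581, 0.814, -0.002]
contact_force: [-14.6, -0.4, 24.8]
grip_width: 0.681
finger_force: 78.9
```

>>> send_rows:
  commands:
    - {"xyz":[0,0,0.015],"turn":[0,0,0]}
    - {"xyz":[0,0,0.04],"turn":[0,0,0]}
    - {"xyz":[0,0,0.07],"turn":[0,0,0]}
    - {"xyz":[0,0,0.1],"turn":[0,0,0]}
    - {"xyz":[0,0,0.13],"turn":[0,0,0]}
    - {"xyz":[0,0,0.15],"turn":[0,0,0]}
    - {"xyz":[0,0,0.16],"turn":[0,0,0]}
    - {"xyz":[0,0,0.16],"turn":[0,0,0]}
    - {"xyz":[0,0,0.15],"turn":[0,0,0]}
    - {"xyz":[0,0,0.13],"turn":[0,0,0]}

```text
t: 8.97
ee_pos: [0.5998, -0.1169, 0.2503]
orientation: [0.001, 0.581, 0.814, 0.0]
contact_force: [0.5, -0.2, -2.9]
grip_width: 0.682
finger_force: 76.6
```

>>> send_rows:
  commands:
    - {"xyz":[0,0,-0.025],"turn":[0,0,0]}
    - {"xyz":[0,0,-0.05],"turn":[0,0,0]}
    - {"xyz":[0,0,-0.075],"turn":[0,0,0]}
    - {"xyz":[0,0,-0.095],"turn":[0,0,0]}
    - {"xyz":[0,0,-0.112],"turn":[0,0,0]}
    - {"xyz":[0,0,-0.122],"turn":[0,0,0]}
    - {"xyz":[0,0,-0.126],"turn":[0,0,0]}
    - {"xyz":[0,0,-0.128],"turn":[0,0,0]}
    - {"xyz":[0,0,-0.13],"turn":[0,0,0]}
    - {"xyz":[0,0,-0.13],"turn":[0,0,0]}

```text
t: 9.8
ee_pos: [0.5973, -0.117, 0.1229]
orientation: [-0.001, 0.581, 0.814, -0.002]
contact_force: [-14.9, -0.9, 26.1]
grip_width: 0.678
finger_force: 79.6
```

>>> send_rows:
  commands:
    - {"xyz":[0,0,0.015],"turn":[0,0,0]}
    - {"xyz":[0,0,0.04],"turn":[0,0,0]}
    - {"xyz":[0,0,0.07],"turn":[0,0,0]}
    - {"xyz":[0,0,0.1],"turn":[0,0,0]}
    - {"xyz":[0,0,0.13],"turn":[0,0,0]}
    - {"xyz":[0,0,0.15],"turn":[0,0,0]}
    - {"xyz":[0,0,0.165],"turn":[0,0,0]}
    - {"xyz":[0,0,0.17],"turn":[0,0,0]}
    - {"xyz":[0,0,0.17],"turn":[0,0,0]}

```text
t: 10.55
ee_pos: [0.5997, -0.1168, 0.2913]
orientation: [0.0, 0.581, 0.814, 0.0]
contact_force: [-0.6, 1.2, -3.1]
grip_width: 0.68
finger_force: 76.8
```

>>> send_rows:
  commands:
    - {"xyz":[0,0.012,0],"turn":[0,0,0]}
    - {"xyz":[-0.001,0.03,0],"turn":[0,0,0]}
    - {"xyz":[-0.002,0.05,0],"turn":[0,0,0]}
    - {"xyz":[-0.003,0.07,0],"turn":[0,0,0]}
    - {"xyz":[-0.004,0.09,0],"turn":[0,0,0]}
    - {"xyz":[-0.004,0.105,0],"turn":[0,0,0]}
    - {"xyz":[-0.004,0.113,0],"turn":[0,0,0]}
    - {"xyz":[-0.004,0.113,0],"turn":[0,0,0]}
    - {"xyz":[-0.004,0.113,0],"turn":[0,0,0]}

```text
t: 11.3
ee_pos: [0.5952, -0.004, 0.2902]
orientation: [-0.001, 0.581, 0.814, -0.001]
contact_force: [-0.3, -1.3, -2.6]
grip_width: 0.683
finger_force: 76.7
```

```bash
python3 - <<'E'
from h import *
f,K,T=get("side");g,K1,T1=get("wrist");np.savez("s3.npz",f=f,K=K,T=T)
o=np.zeros((600,800,3),np.uint8);o[:,:480]=cv2.resize(f[100:250,180:300],(480,600),interpolation=cv2.INTER_CUBIC)
o[:240,480:]=cv2.resize(g,(320,240))
cv2.imwrite("pics/s3.png",o)
s=arm.state();p=s["ee_pos"];print(p,s["orientation"],s["contact_force"],s["moment"],s["grip_width"])
E=(lambda q:(np.array(q)-[180,100])*4)
x,y,z=p
for n,q in[("mouth",(x,y,z-.08)),("gtop",(x,y,z+.05)),("star",(.596,-.004,.056)),("starx",(.606,-.004,.056))]:print(n,E(proj(K,T,q)).round(0))
q=g.shape
for n,q in[("w mouth",(x,y,z-.08)),("w star",(.596,-.004,.056))]:print(n,(proj(K1,T1,q)*.625+[480,0]).round(0))
E
```

```text
[ 0.59548458 -0.00537032  0.29056227] [-1.52667388e-04  5.81979554e-01  8.13203130e-01 -6.66691979e-04] [-0.27472919 -0.29195062 -2.7999544 ] [ 0.0045886  -0.07232054 -0.05401772] 0.6799827322222998
mouth [212. 242.]
gtop [211.  67.]
star [211. 428.]
starx [201. 423.]
w mouth [642. 126.]
w star [643. 102.]
```

View pics/s3.png

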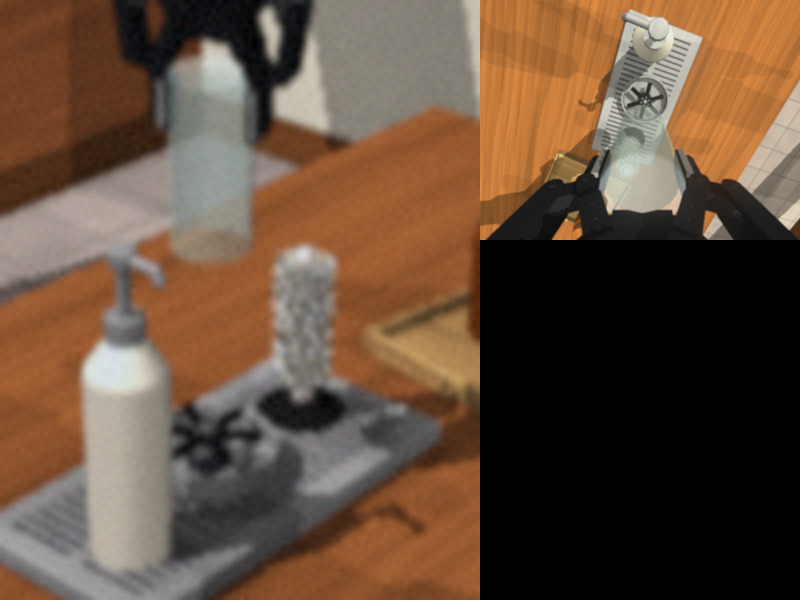

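The glass hangs upright, its axis from (208, 65) to (211, 243). It is over the star, which is within a few px of its predicted position in both views. Now I press down.

>>> send_rows:
  commands:
    - {"xyz":[0,0,-0.015],"turn":[0,0,0]}
    - {"xyz":[0,0,-0.04],"turn":[0,0,0]}
    - {"xyz":[0,0,-0.065],"turn":[0,0,0]}
    - {"xyz":[0,0,-0.09],"turn":[0,0,0]}
    - {"xyz":[0,0,-0.11],"turn":[0,0,0]}
    - {"xyz":[0,0,-0.13],"turn":[0,0,0]}
    - {"xyz":[0,0,-0.142],"turn":[0,0,0]}
    - {"xyz":[0,0,-0.149],"turn":[0,0,0]}
    - {"xyz":[0,0,-0.15],"turn":[0,0,0]}
    - {"xyz":[0,0,-0.15],"turn":[0,0,0]}

```text
t: 12.23
ee_pos: [0.5958, -0.0042, 0.1416]
orientation: [0.0, 0.582, 0.814, 0.0]
contact_force: [0.1, -0.6, -2.6]
grip_width: 0.679
finger_force: 76.7
```

>>> send_rows:
  commands:
    - {"xyz":[0,0,-0.002],"turn":[0,0,0]}
    - {"xyz":[0,0,-0.004],"turn":[0,0,0]}
    - {"xyz":[0,0,-0.006],"turn":[0,0,0]}
    - {"xyz":[0,0,-0.008],"turn":[0,0,0]}
    - {"xyz":[0,0,-0.01],"turn":[0,0,0]}
    - {"xyz":[0,0,-0.01],"turn":[0,0,0]}

```text
t: 12.73
ee_pos: [0.596, -0.0038, 0.1318]
orientation: [0.001, 0.581, 0.814, 0.0]
contact_force: [-0.3, -0.0, 4.4]
grip_width: 0.681
finger_force: 77.3
```

>>> send_rows:
  commands:
    - {"xyz":[0,0,-0.002],"turn":[0,0,0]}
    - {"xyz":[0,0,-0.004],"turn":[0,0,0]}
    - {"xyz":[0,0,-0.006],"turn":[0,0,0]}
    - {"xyz":[0,0,-0.008],"turn":[0,0,0]}
    - {"xyz":[0,0,-0.009],"turn":[0,0,0]}
    - {"xyz":[0,0,-0.009],"turn":[0,0,0]}

```text
t: 13.23
ee_pos: [0.5962, -0.0038, 0.1256]
orientation: [0.002, 0.581, 0.814, 0.0]
contact_force: [-6.8, -2.3, 26.7]
grip_width: 0.678
finger_force: 79.5
```

The star is fully down: 29 N net, at the expected depth. I hold about 2 s, then lift.

>>> send_rows:
  commands:
    - {"xyz":[0,0,0],"turn":[0,0,0]}
    - {"xyz":[0,0,0],"turn":[0,0,0]}
    - {"xyz":[0,0,0],"turn":[0,0,0]}
    - {"xyz":[0,0,0],"turn":[0,0,0]}
    - {"xyz":[0,0,0],"turn":[0,0,0]}
    - {"xyz":[0,0,0],"turn":[0,0,0]}
    - {"xyz":[0,0,0],"turn":[0,0,0]}
    - {"xyz":[0,0,0],"turn":[0,0,0]}
    - {"xyz":[0,0,0],"turn":[0,0,0]}
    - {"xyz":[0,0,0],"turn":[0,0,0]}

```text
t: 14.07
ee_pos: [0.5962, -0.0038, 0.1256]
orientation: [0.002, 0.581, 0.814, 0.0]
contact_force: [-6.3, -1.6, 27.0]
grip_width: 0.681
finger_force: 79.5
```

>>> send_rows:
  commands:
    - {"xyz":[0,0,0],"turn":[0,0,0]}
    - {"xyz":[0,0,0],"turn":[0,0,0]}
    - {"xyz":[0,0,0],"turn":[0,0,0]}
    - {"xyz":[0,0,0],"turn":[0,0,0]}
    - {"xyz":[0,0,0],"turn":[0,0,0]}
    - {"xyz":[0,0,0],"turn":[0,0,0]}
    - {"xyz":[0,0,0],"turn":[0,0,0]}
    - {"xyz":[0,0,0],"turn":[0,0,0]}
    - {"xyz":[0,0,0],"turn":[0,0,0]}
    - {"xyz":[0,0,0],"turn":[0,0,0]}

```text
t: 14.9
ee_pos: [0.5962, -0.0038, 0.1256]
orientation: [0.002, 0.581, 0.814, 0.0]
contact_force: [-6.6, -2.5, 26.1]
grip_width: 0.676
finger_force: 79.5
```

>>> send_rows:
  commands:
    - {"xyz":[0,0,0],"turn":[0,0,0]}
    - {"xyz":[0,0,0],"turn":[0,0,0]}
    - {"xyz":[0,0,0],"turn":[0,0,0]}
    - {"xyz":[0,0,0.01],"turn":[0,0,0]}
    - {"xyz":[0,0,0.03],"turn":[0,0,0]}
    - {"xyz":[0,0,0.06],"turn":[0,0,0]}
    - {"xyz":[0,0,0.09],"turn":[0,0,0]}
    - {"xyz":[0,0,0.12],"turn":[0,0,0]}
    - {"xyz":[0,0,0.15],"turn":[0,0,0]}
    - {"xyz":[0,0,0.17],"turn":[0,0,0]}

```text
t: 15.73
ee_pos: [0.5958, -0.0036, 0.2949]
orientation: [0.001, 0.581, 0.814, 0.001]
contact_force: [1.8, -0.7, -3.2]
grip_width: 0.679
finger_force: 76.7
```

>>> send_rows:
  commands:
    - {"xyz":[0,0,0.02],"turn":[0,0,0]}
    - {"xyz":[0,0,0.045],"turn":[0,0,0]}
    - {"xyz":[0,0,0.07],"turn":[0,0,0]}
    - {"xyz":[-0.005,0.005,0.085],"turn":[0,0,-0.03]}
    - {"xyz":[-0.017,0.02,0.09],"turn":[0,0,-0.08]}
    - {"xyz":[-0.03,0.042,0.09],"turn":[0,0,-0.13]}
    - {"xyz":[-0.045,0.067,0.09],"turn":[0,0,-0.18]}
    - {"xyz":[-0.06,0.092,0.09],"turn":[0,0,-0.23]}
    - {"xyz":[-0.075,0.118,0.09],"turn":[0,0,-0.28]}
    - {"xyz":[-0.09,0.144,0.09],"turn":[0,0,-0.33]}

```text
t: 16.57
ee_pos: [0.5043, 0.141, 0.3818]
orientation: [-0.0, 0.772, 0.636, -0.0]
contact_force: [-0.5, 0.5, -2.6]
grip_width: 0.679
finger_force: 76.5
```

>>> send_rows:
  commands:
    - {"xyz":[-0.015,0.026,0],"turn":[0,0,-0.04]}
    - {"xyz":[-0.03,0.052,0],"turn":[0,0,-0.08]}
    - {"xyz":[-0.045,0.078,0],"turn":[0,0,-0.11]}
    - {"xyz":[-0.058,0.104,0],"turn":[0,0,-0.11]}
    - {"xyz":[-0.068,0.125,0],"turn":[0,0,-0.11]}
    - {"xyz":[-0.075,0.138,0],"turn":[0,0,-0.11]}
    - {"xyz":[-0.076,0.14,0],"turn":[0,0,-0.11]}
    - {"xyz":[-0.076,0.14,0],"turn":[0,0,-0.11]}
    - {"xyz":[-0.076,0.14,0],"turn":[0,0,-0.11]}

```text
t: 17.32
ee_pos: [0.4299, 0.2792, 0.3819]
orientation: [0.0, 0.823, 0.568, -0.0]
contact_force: [-0.2, -0.7, -2.3]
grip_width: 0.681
finger_force: 76.6
```

```bash
python3 - <<'E'
from h import *
f,K,T=get("side");g,K1,T1=get("wrist")
o=np.zeros((600,800,3),np.uint8);o[:,:420]=cv2.resize(f[150:350,90:230],(420,600),interpolation=cv2.INTER_CUBIC)
o[:285,420:]=cv2.resize(g,(380,285))
cv2.imwrite("pics/s4.png",o);np.savez("s4.npz",f=f,K=K,T=T,g=g,K1=K1,T1=T1)
s=arm.state();p=s["ee_pos"];print(p,s["orientation"],s["contact_force"])
E=lambda q:((proj(K,T,q)-[90,150])*3).round(0)
W=lambda q:(proj(K1,T1,q)*380/512+[420,0]).round(0)
x,y,z=p
for n,q in[("mouth",(x,y,z-.0795)),("target",(.43,.28,.006)),("short top",(.518,.35,.086)),("short base",(.518,.35,.006))]+[("mat",(.495+a*.115,.346+b*.11,.006)) for a in(-1,1) for b in(-1,1)]:print(n,E(q),W(q))
E
```

```text
[0.43032561 0.27877524 0.38193723] [ 2.90289018e-04  8.23177146e-01  5.67784443e-01 -3.57431151e-04] [ 0.19366286  0.86704661 -2.94582532]
mouth [329. 113.] [613. 150.]
target [344. 434.] [612. 109.]
short top [196. 352.] [641.  67.]
short base [205. 429.] [636.  68.]
mat [427. 433.] [601. 131.]
mat [214. 599.] [565.  45.]
mat [239. 317.] [686.  99.]
mat [ 25. 447.] [661.   4.]
```

View pics/s4.png

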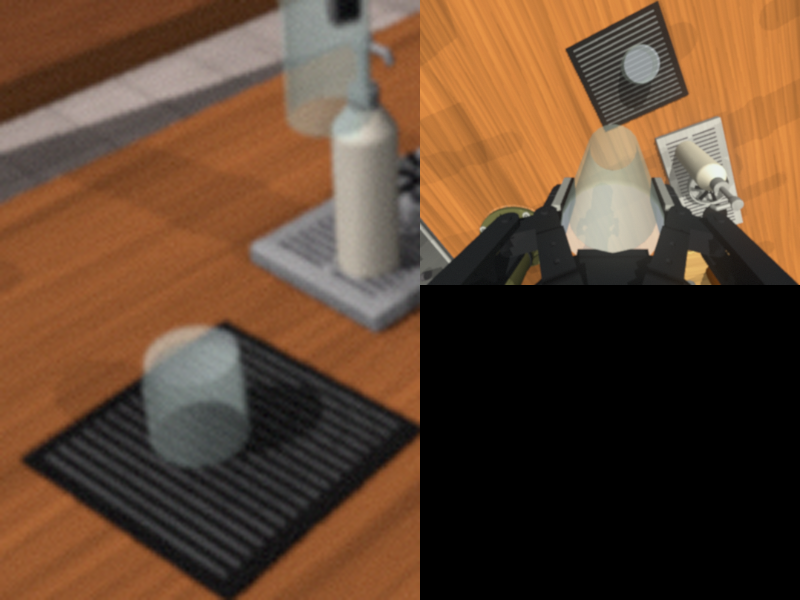

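The wrist and side views show the short glass as predicted. The mat is slightly rotated, so I compute its corners before choosing the spot.

```bash
python3 - <<'E'
from h import *
d=np.load("s4.npz")
for c in[(418,430),(232,597),(228,322),(22,460)]:print("side",plane(d["K"],d["T"],90+(c[0]+.5)/3-.5,150+(c[1]+.5)/3-.5,.006).round(3))
for c in[(609,127),(567,48),(688,94),(658,2)]:print("wrist",plane(d["K1"],d["T1"],(c[0]-420)*512/380,c[1]*512/380,.006).round(3))
a=np.load("top0.npz")
for c in[(425,410),(425,580),(587,403),(593,570)]:print("top",plane(a["K"],a["T"],110+(c[0]-399.5)/2.4-.5,160+(c[1]-379.5)/2.4-.5,.006).round(3))
E=(192,355);print("short",plane(d["K"],d["T"],90+(192.5)/3-.5,150+355.5/3-.5,.086).round(3),plane(d["K1"],d["T1"],(641-420)*512/380,64*512/380,.086).round(3))
E
```

```text
side [0.389 0.238 0.006]
side [0.373 0.446 0.006]
side [0.613 0.247 0.006]
side [0.6   0.466 0.006]
wrist [0.405 0.238 0.006]
wrist [0.381 0.448 0.006]
wrist [0.619 0.247 0.006]
wrist [0.605 0.461 0.006]
top [0.603 0.46  0.006]
top [0.378 0.446 0.006]
top [0.615 0.245 0.006]
top [0.393 0.229 0.006]
short [0.519 0.354 0.086] [0.52  0.355 0.086]
```

>>> send_rows:
  commands:
    - {"xyz":[0.003,0.002,-0.015],"turn":[0,0,0]}
    - {"xyz":[0.007,0.006,-0.045],"turn":[0,0,0]}
    - {"xyz":[0.007,0.006,-0.08],"turn":[0,0,0]}
    - {"xyz":[0.007,0.006,-0.115],"turn":[0,0,0]}
    - {"xyz":[0.007,0.006,-0.15],"turn":[0,0,0]}
    - {"xyz":[0.007,0.006,-0.185],"turn":[0,0,0]}
    - {"xyz":[0.007,0.006,-0.22],"turn":[0,0,0]}
    - {"xyz":[0.007,0.006,-0.25],"turn":[0,0,0]}
    - {"xyz":[0.007,0.006,-0.273],"turn":[0,0,0]}
    - {"xyz":[0.007,0.006,-0.285],"turn":[0,0,0]}

```text
t: 18.25
ee_pos: [0.4362, 0.2838, 0.0942]
orientation: [0.0, 0.823, 0.568, -0.002]
contact_force: [0.3, -0.9, -2.8]
grip_width: 0.678
finger_force: 76.6
```

>>> send_rows:
  commands:
    - {"xyz":[0,0,-0.002],"turn":[0,0,0]}
    - {"xyz":[0,0,-0.004],"turn":[0,0,0]}
    - {"xyz":[0,0,-0.006],"turn":[0,0,0]}
    - {"xyz":[0,0,-0.008],"turn":[0,0,0]}
    - {"xyz":[0,0,-0.009],"turn":[0,0,0]}
    - {"xyz":[0,0,-0.009],"turn":[0,0,0]}

```text
t: 18.75
ee_pos: [0.4368, 0.2862, 0.0888]
orientation: [0.0, 0.823, 0.569, 0.001]
contact_force: [-0.1, 0.5, -3.2]
grip_width: 0.678
finger_force: 76.6
```

>>> send_rows:
  commands:
    - {"xyz":[0,0,-0.001],"turn":[0,0,0]}
    - {"xyz":[0,0,-0.002],"turn":[0,0,0]}
    - {"xyz":[0,0,-0.003],"turn":[0,0,0]}
    - {"xyz":[0,0,-0.003],"turn":[0,0,0]}
    - {"xyz":[0,0,-0.003],"turn":[0,0,0]}

```text
t: 19.17
ee_pos: [0.4368, 0.2864, 0.086]
orientation: [0.0, 0.823, 0.569, 0.001]
contact_force: [-0.7, -2.0, 4.8]
grip_width: 0.679
finger_force: 77.3
```

The glass rests on the mat (about 7 N). I release it.

>>> send_rows:
  commands:
    - {"xyz":[0,0,0],"turn":[0,0,0]}
    - {"xyz":[0,0,0],"turn":[0,0,0]}
    - {"xyz":[0,0,0],"turn":[0,0,0]}
    - {"xyz":[0,0,0],"turn":[0,0,0]}
    - {"xyz":[0,0,0],"turn":[0,0,0]}
    - {"xyz":[0,0,0],"turn":[0,0,0]}
    - {"xyz":[0,0,0],"turn":[0,0,0]}
    - {"xyz":[0,0,0],"turn":[0,0,0]}
  fingers: 1
  force: 20

```text
t: 19.83
ee_pos: [0.4365, 0.2861, 0.0852]
orientation: [-0.0, 0.823, 0.569, -0.0]
contact_force: [0.4, -0.6, -0.8]
grip_width: 1.0
finger_force: 0.0
```

>>> send_rows:
  commands:
    - {"xyz":[0,0,0.01],"turn":[0,0,0]}
    - {"xyz":[0,0,0.025],"turn":[0,0,0]}
    - {"xyz":[0,0,0.045],"turn":[0,0,0]}
    - {"xyz":[0,0,0.07],"turn":[0,0,0]}
    - {"xyz":[0,0,0.1],"turn":[0,0,0]}
    - {"xyz":[0,0,0.13],"turn":[0,0,0]}
    - {"xyz":[0,0,0.16],"turn":[0,0,0]}
    - {"xyz":[0,0,0.19],"turn":[0,0,0]}
    - {"xyz":[0,0,0.2],"turn":[0,0,0]}
    - {"xyz":[0,0,0.2],"turn":[0,0,0]}

```text
t: 20.67
ee_pos: [0.4372, 0.2872, 0.2886]
orientation: [0.0, 0.823, 0.569, 0.003]
contact_force: [0.8, -0.7, -0.1]
grip_width: 1.0
finger_force: 0.0
```

```bash
python3 - <<'E'
from h import *
f,K,T=get("side");g,K1,T1=get("wrist")
o=np.zeros((600,800,3),np.uint8);o[:,:420]=cv2.resize(f[150:350,90:230],(420,600),interpolation=cv2.INTER_CUBIC)
o[:285,420:]=cv2.resize(g,(380,285));o[300:585,420:]=cv2.resize(f,(380,285))
cv2.imwrite("pics/s5.png",o)
E
```

View pics/s5.png

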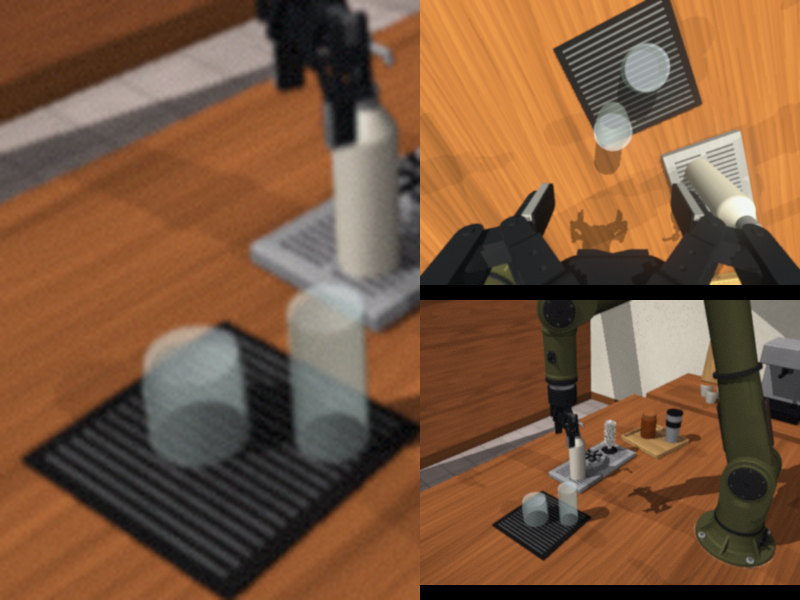

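The glass stands upright on its mouth, wholly on the mat (crop base about (332, 437)). It is clear of the short glass (base about (200, 434)), everything else is in place and the gripper is free.

```bash
python3 -c "
from bench import arm
print(arm.sign_off())"
```

```text
the job is handed in; nothing more can be done
None
```

The tall glass was scrubbed with three full strokes to its bottom and pressed on the fully depressed star for about two seconds. It now stands upside down on the drying mat, clear of the short glass, and the job was handed in at about 21 s on the robot's clock.

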